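# Open the twin-key stone safe

### The arm

A 6-joint arm with a two-finger parallel gripper is mounted at the origin on a cart in front of the work surface, level with it; the furniture and walls round the work are solid. World frame = base frame: x ahead of the robot, y to its left, z up, the work surface at z = 0. Lengths are in m, angles in degrees, forces in N, time in s.
With the tool pointing down it reaches from about 0.4 to 0.825 m from the base axis. Payload 7 kg.
Tool frame: the origin (TCP) lies midway between the tips of the shut fingers; the grasp point (between the pads) lies r.pinch_z behind it (r.pinch_z is the distance from the TCP to the grasp point, in m); z points along the fingers, y is the line along which they close (so a half turn about z gives the same grasp; the last joint's range is limited). The gripper opens to 88 mm and grips with 3 to 60 N. Pads are 19 mm wide; open, the fingers measure 130 mm over their backs; the gripper's body (78 mm by 193 mm) begins 47 mm behind the grasp point.
Start: joints at [-51.446, 20.546, 0.682, 0, -70.136, -16.507], TCP at [0.253, -0.626, 0.227] pointing down, gripper open.
Joint ranges: [-176.03, 176.03], [-82.01, 121.73], [-58.28, 71.71], [-173.87, 95.51], [-174.79, -0.11], [-173.66, 173.66]. Speed limits (degrees/s): [136.94, 136.94, 172.46, 180, 180, 180].

### API

Orientations are given as [roll, pitch, yaw] about the fixed x, y, z axes, in that order (R = Rz(yaw) Ry(pitch) Rx(roll)).
In Python, from plant import r, optics, job gives the robot as it stands.
- The arm moves only by the shell command python3 -m crank 'ROWS' [FORCE]. ROWS is JSON, a list of rows, each an object with "xyz": the shift along the tool's x, y, z in units of 30 mm (1.0 is 30 mm), a list of three; "delta_rot": the turn, a rotation vector about the tool's x, y, z in degrees, a list of three; "claw": the closure, from 0 (fully open) to 1 (shut). A call has 1 to 20 rows; each row is the pose to reach, as a shift and turn from the pose commanded when the call began, along the tool's axes at that moment; what a row does not reach only later rows make up. A row lasts 1/8 s, in which the tool goes at most 62.5 mm and 10.7 degrees, less where a joint would pass 70% of its speed; a pose out of reach is approached as far as the arm can. A call with a gripper value outside its range is refused whole. The fingers move at their own pace and stop on an object; FORCE is the grip in N (left out, the last holds). Time passes only in rows, so rows that repeat a pose let the fingers close. It gives the time, the measured TCP pose, the force, the opening and the grip force at its end, in the units of the state.
- r.get_state(): the state, without advancing time (a new reading comes with each control period).
- optics.capture(name): name is "side" or "top" or "wrist"; returns a dict with "img" (480x640x3 uint8, blue, green, red), "fovy" (degrees; the focal length in pixels is half the picture's height over the tangent of half this angle, whatever the lens; pixels are square), "cx", "cy" (the principal point, pixels), "dist" ([k1, k2, p1, p2, k3] as OpenCV has them; the pictures are not rectified), "eye" and "rotation" of the camera in the world; the wrist camera has in their place "hand_eye" (4x4, takes a point from camera to tool coordinates, whose origin is the TCP and whose axes are the flange's). Camera axes: x right, y up, looking along -z (the intrinsics and any distortion apply to the point x, -y, -z); pixel columns grow to the right and rows downward; lengths in m; the calibration is good to about 2 mm. A picture is of the moment at which its call begins: read the wrist's pose just before it. There is no depth.
- job.close_job(): hands the job in; it is judged then, once.
The state is a dict: "time_s": time; "joints": joint angles; "qd": joint speeds; "joint_torque": joint torques, N m; "tcp_pos": TCP position; "eef_rot": TCP orientation; "contact_force": force on the tool from outside, world axes, zero at the start; "moment": the same for the moment, N m; "gripper_width": finger opening in m; "gripper_force": force on a finger pad.
Only numpy, scipy, OpenCV 4.12 (cv2) and the standard library are available. Lean on these libraries where they do the work, as an engineer would, in place of code of your own. Each camera call takes 0.05 s, during which the arm holds its last target. There are 200 camera calls.

### The job

Open the small stone safe on the desk. Put one fingertip on each of the two larger, pale silver round keys, press both right down together and keep them down until the lid has sprung up and stopped ajar, leaving the small red alarm key between them unpressed; then let go of the keys and push the lid back with your fingertips until it stands fully open, and move clear. Pick nothing up, and leave the jars, the loupe and the pen where they are.

Things in the scene. Friction and masses are not known exactly. Their poses are not given: they have to be found in the camera images.
- stone_safe: grey steel desk safe bolted to the desk, 210 mm front to back (x) by 220 mm wide (y); origin at the centre of its underside, +x to its back, where the lid is hinged, +y to its left as seen from the front, +z up. Its front 50 mm is a fixed block with a black key deck on top, 62 mm above the desk; behind it lies the cavity (walls 8 mm), closed by the lid. Key row at x = -81 mm: silver keys at y = +31 and -31 mm, red key at y = 0.
- key_left (a joint): left pale silver key, m pushed down: 0 up, 0.007 fully down; sprung, 2 N to start and about 5 N fully down; springs back when let go
- key_right (a joint): right silver key, as key_left
- key_left_top (a point): centre of the top of the left silver key, 22 mm across, 9 mm above the deck when up and 2 mm when down (71 and 64 mm above the desk). Each key draws one latch bolt, free after about 5 mm: with either key up its bolt still holds the lid
- key_right_top (a point): the same for the right silver key; 62 mm between the two key centres
- alarm_key (a joint): red alarm key, m pushed down: 0 up, 0.003 fully down; must not be pressed
- alarm_key_top (a point): centre of the top of the red key, 12 mm across, 5 mm above the deck, midway between the silver keys
- lid (a joint): angle of the lid, rad: 0 shut, 1.57 upright at its stop. While both keys are down two damped plungers lift it slowly (about 2 s) to about 0.42, where it rests ajar on them whether or not the keys are held. From there it can be pushed on with 2 to 4 N at its front edge; its stiff hinge holds it above about 1.2 and lets it drop back to ajar from below about 0.9
- lid_hinge (a point): middle of the hinge line, which runs along the safe's y at x = +97 mm, 62 mm above the desk; fixed to the safe
- lid_edge (a point): middle of the lid's front edge, 150 mm from the hinge line, at half the lid's thickness (8 mm; 216 mm wide); shut, it is 28 mm behind the key row. Two steel strikes, 16 mm wide, hang 17 mm below the lid 1 to 12 mm behind its front edge, in line with the silver keys
- jar_pink: screw-cap glass jar, 39 mm across, 43 mm high, standing in the safe's cavity; origin at the centre of its underside
- jar_blue: second such jar in the cavity
- jar_outside: such a jar on the desk at the right side of the safe (bystander)
- loupe: folding loupe, 27 x 44 x 14 mm, on the desk at the right side of the safe (bystander); origin under its centre
- pen: red pen, 145 mm long, 12 mm thick, lying along the left side of the safe (bystander); origin under its centre

How it is judged (in metres and radians):
On the way, in this order (a step that is already met when the one before it is completed fails the run):
1. both silver keys are held down together by the fingers, the lid still near shut (value of joint each of key_left, key_right above 0.004 m and contact force between the fingers and stone_safe above 2 N and value of joint lid below 0.2 rad), for 0.1 s.
2. the lid has sprung up ajar while both keys are still down (value of joint each of key_left, key_right above 0.003 m and contact force between the fingers and stone_safe above 2 N and value of joint lid above 0.28 rad), for 0.1 s.
At the end, for the whole second after the job is handed in: the lid stands still, opened to at least 1.35 rad of its 1.57; all three keys are up; the jars, loupe and pen lie within 20 mm of where they were (value of joint lid above 1.35 rad and velocity of joint lid between -0.05 and 0.05 rad/s and value of joint each of key_left, key_right below 0.0015 m and value of joint alarm_key below 0.001 m and distance of each of jar_pink, jar_blue, jar_outside, loupe, pen from where it was at the start of the episode below 0.02 m); the robot touches nothing.
It fails at once if a silver key is let up while the lid is still rising, before it stands ajar (value of joint lid between 0.06 and 0.25 rad and value of joint any of key_left, key_right below 0.002 m).
It fails at once if the red alarm key is pressed (1.5 mm or more) (value of joint alarm_key above 0.0015 m).
It fails at once if a jar, the loupe or the pen is picked up or shoved (more than 20 mm) (distance of any of jar_pink, jar_blue, jar_outside, loupe, pen from where it was at the start of the episode above 0.02 m).
It also fails if it takes over 45 s, if anything falls off the work surface, if the arm or the gripper's body presses on something with over 40 N, if the wrist force passes 120 N, or if a joint passes its speed limit or range.

## Working session

There is one attempt and no reset: what is moved stays moved. The work goes in short steps, Python scripts to look and compute and a shell command to move; the robot and the scene stay as the last step left them, time stands still between calls to the robot, and variables do not carry over. Pictures are saved under pics/ and viewed, at most 13 in all, crops included, and the job is handed in when it is done.

```bash
ls; mkdir -p pics; python3 - <<'E'
from plant import r,optics,job
import cv2
s=r.get_state();print({k:s[k] for k in('time_s','tcp_pos','eef_rot','contact_force','gripper_width')},r.pinch_z)
for n in('side','top'):
    c=optics.capture(n);cv2.imwrite(f'pics/{n}0.png',c['img']);print(n,{k:v for k,v in c.items() if k!='img'})
E
```

```text
pics
{'time_s': 0.0, 'tcp_pos': array([ 0.25316519, -0.6252239 ,  0.22563767]), 'eef_rot': array([ 1.79907626e+02, -8.56067360e-03, -1.57959217e+02]), 'contact_force': array([ 0.62235204,  0.10427909, -0.64463576]), 'gripper_width': 0.08766502498524484} 0.0188
side {'fovy': 52.935067659001135, 'cx': 315.12327862111135, 'cy': 230.0803468014133, 'dist': array([-0.08679072,  0.        ,  0.        ,  0.        ,  0.        ]), 'eye': array([ 0.47153077, -0.82647483,  0.48569416]), 'rotation': array([61.19919404,  0.34316061, -7.06094646])}
top {'fovy': 43.87301363392673, 'cx': 326.7149705299649, 'cy': 238.4251101576775, 'dist': array([-0.06645055,  0.        ,  0.        ,  0.        ,  0.        ]), 'eye': array([ 0.38760873, -0.07786543,  0.91846865]), 'rotation': array([ 12.92004778,   0.14300317, -96.01944954])}
```

View pics/top0.png

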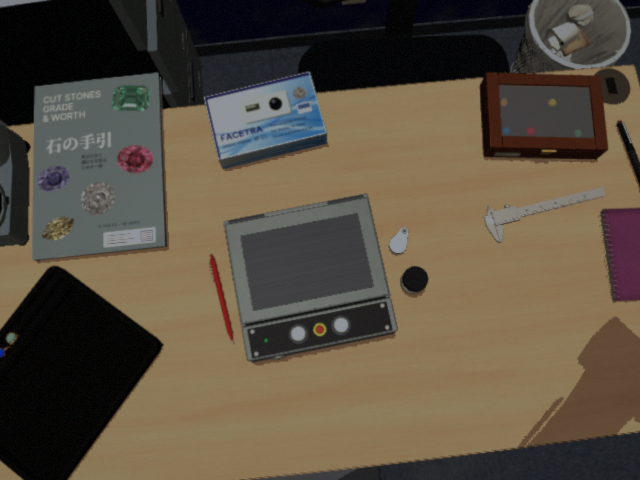

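View pics/side0.png

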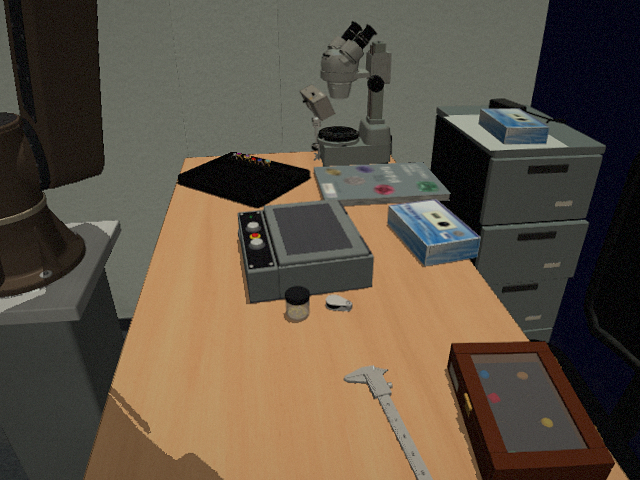

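Top view: safe with silver keys at about (298,334) and (341,325), red key at (320,329), jar (415,280), loupe (400,240) and pen (221,297). The side view confirms the keys face the robot. I'll take an enlarged crop and localize from it.

```bash
cat > h.py <<'E'
import numpy as np, cv2
from scipy.spatial.transform import Rotation as R
def K(c):
    f=240/np.tan(np.radians(c['fovy']/2)); return np.array([[f,0,c['cx']],[0,f,c['cy']],[0,0,1]])
def pose(c,s=None):
    if 'eye' in c: return R.from_euler('xyz',c['rotation'],degrees=True).as_matrix(),np.array(c['eye'])
    T=np.array(c['hand_eye']);Rt=R.from_euler('xyz',s['eef_rot'],degrees=True).as_matrix()
    return Rt@T[:3,:3],Rt@T[:3,3]+s['tcp_pos']
def ray(c,uv,z,s=None):
    p=cv2.undistortPoints(np.array([[uv]],float),K(c),np.array(c['dist']))[0,0]
    M,e=pose(c,s); d=M@np.array([p[0],-p[1],-1]); return e+d*(z-e[2])/d[2]
def proj(c,P,s=None):
    M,e=pose(c,s); q=(M.T@(np.atleast_2d(P)-e).T).T*[1,-1,-1]
    return cv2.projectPoints(q,np.zeros(3),np.zeros(3),K(c),np.array(c['dist']))[0][:,0]
E
python3 - <<'E'
from plant import r,optics
from h import *
c=optics.capture('top')
for n,uv,z in[('L',(298,334),.071),('R',(341,325),.071),('red',(320,329),.067),('bl',(225,221),.066),('br',(369,196),.066),('fl',(247,360),.062),('fr',(396,331),.062)]: print(n,ray(c,uv,z).round(4))
cr=c['img'][290:370,235:405];cv2.imwrite('pics/c1.png',cv2.resize(cr,None,fx=4.7,fy=4.7,interpolation=cv2.INTER_CUBIC))
c=optics.capture('side')
cr=c['img'][210:280,230:300];cv2.imwrite('pics/c2.png',cv2.resize(cr,None,fx=8,fy=8,interpolation=cv2.INTER_CUBIC))
E
```

```text
L [ 0.4479 -0.0414  0.071 ]
R [ 0.4541 -0.1031  0.071 ]
red [ 0.452  -0.0729  0.067 ]
bl [0.6245 0.0508 0.066 ]
br [ 0.6403 -0.1658  0.066 ]
fl [0.4197 0.0343 0.062 ]
fr [ 0.438  -0.1804  0.062 ]
```

View pics/c1.png

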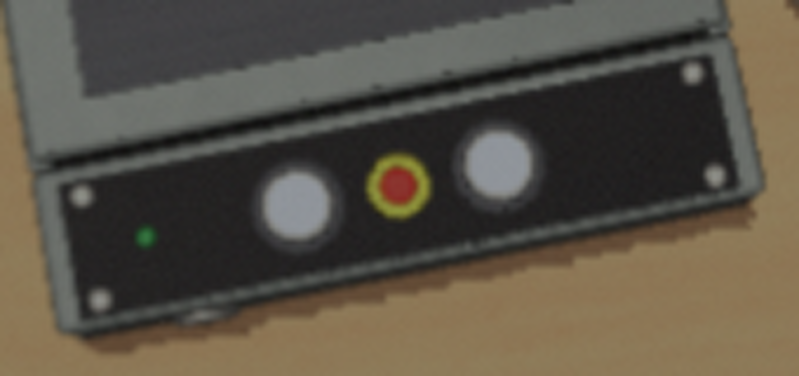

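View pics/c2.png

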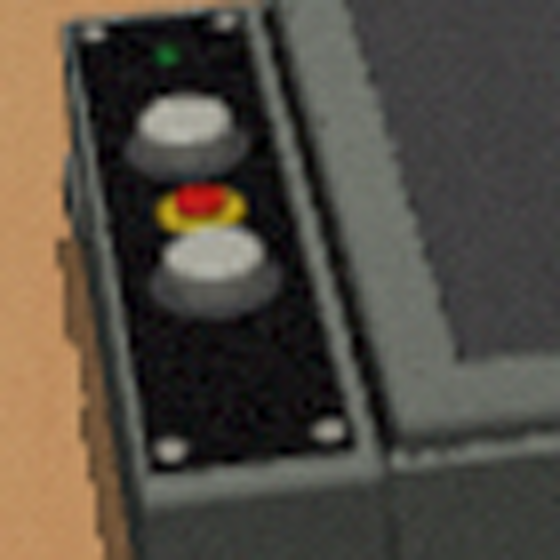

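Crop 1 gives left key (298.2,333.8) and right key (341.2,324.9). Crop 2 (side) gives left (253.1,224.9) and right (256.6,241.5), so I can cross-check the two views and work out the approach.

```bash
cat >> h.py <<'E'
def delta(s,p,tilt,yaw):
    """rows' xyz (30 mm units) and delta_rot taking state s to TCP p with yaw and forward tilt"""
    A=R.from_euler('xyz',s['eef_rot'],degrees=True)
    B=R.from_euler('xyz',[180,0,yaw],degrees=True)*R.from_rotvec([0,-tilt,0],degrees=True)
    return (A.inv().apply(np.array(p)-s['tcp_pos'])/.03).round(3),(A.inv()*B).as_rotvec(degrees=True).round(2)
E
python3 - <<'E'
from plant import r,optics
from h import *
t=optics.capture('top');c=optics.capture('side')
for n,a,b in[('L',(298.2,333.8),(253.1,224.9)),('R',(341.2,324.9),(256.6,241.5))]:
    print(n,ray(t,a,.071).round(4),ray(c,b,.071).round(4))
s=r.get_state()
print(delta(s,[.45,-.072,.2],18,-175))
E
```

```text
L [ 0.4482 -0.0417  0.071 ] [ 0.4519 -0.0429  0.071 ]
R [ 0.4543 -0.1034  0.071 ] [ 0.4572 -0.1045  0.071 ]
(array([-13.003,  14.64 ,   0.882]), array([  2.71, -17.88,  16.9 ]))
```

```bash
python3 -m crank '[{"xyz":[-6.5,7.3,0],"delta_rot":[1.4,-9,8.5],"claw":0},{"xyz":[-6.5,7.3,0],"delta_rot":[1.4,-9,8.5],"claw":0.4},{"xyz":[-6.5,7.3,0],"delta_rot":[1.4,-9,8.5],"claw":0.5},{"xyz":[-6.5,7.3,0],"delta_rot":[1.4,-9,8.5],"claw":0.5},{"xyz":[-13,14.64,0.88],"delta_rot":[2.7,-17.9,16.9],"claw":0.53},{"xyz":[-13,14.64,0.88],"delta_rot":[2.7,-17.9,16.9],"claw":0.53},{"xyz":[-13,14.64,0.88],"delta_rot":[2.7,-17.9,16.9],"claw":0.53},{"xyz":[-13,14.64,0.88],"delta_rot":[2.7,-17.9,16.9],"claw":0.53},{"xyz":[-13,14.64,0.88],"delta_rot":[2.7,-17.9,16.9],"claw":0.53},{"xyz":[-13,14.64,0.88],"delta_rot":[2.7,-17.9,16.9],"claw":0.53},{"xyz":[-13,14.64,0.88],"delta_rot":[2.7,-17.9,16.9],"claw":0.53},{"xyz":[-13,14.64,0.88],"delta_rot":[2.7,-17.9,16.9],"claw":0.53},{"xyz":[-13,14.64,0.88],"delta_rot":[2.7,-17.9,16.9],"claw":0.53}]' 10
python3 - <<'E'
from plant import r,optics
from h import *
s=r.get_state();c=optics.capture('wrist');cv2.imwrite('pics/w1.png',c['img'])
print(s['tcp_pos'],s['eef_rot'],s['joints'],s['gripper_width'],{k:v for k,v in c.items() if k!='img'})
print(proj(c,[[.453-.003,-.073+.031,.071],[.453+.003,-.073-.031,.071]],s),delta(s,[.45,-.072,.2],18,-175))
E
```

```text
time_s: 1.92
tcp_pos: [0.4498, -0.073, 0.2003]
eef_rot: [-180.0, 18.0, -175.1]
contact_force: [0.9, -0.5, 0.0]
gripper_width: 0.0409
gripper_force: 0.0
[ 0.44979983 -0.07303018  0.20026967] [-179.98915723   18.04539368 -175.08791152] [  19.68677682  -11.32112107  -43.77867122    7.03575168  -40.27289106
 -109.45712752] 0.040943797070689965 {'fovy': 58.117792218093314, 'cx': 315.2637542565941, 'cy': 232.39137061404878, 'dist': array([-0.08580299,  0.        ,  0.        ,  0.        ,  0.        ]), 'hand_eye': array([[-2.55706220e-04,  9.61321175e-01,  2.75429725e-01,
         7.50972964e-02],
       [ 9.99999494e-01, -2.21384319e-05,  1.00565846e-03,
         4.69585768e-05],
       [ 9.72858358e-04,  2.75429842e-01, -9.61320683e-01,
        -1.57879748e-01],
       [ 0.00000000e+00,  0.00000000e+00,  0.00000000e+00,
         1.00000000e+00]])}
[[362.99445832 169.17088888]
 [267.65635651 170.10874472]] (array([-0.006,  0.034,  0.012]), array([-0.04,  0.05, -0.08]))
```

View pics/w1.png

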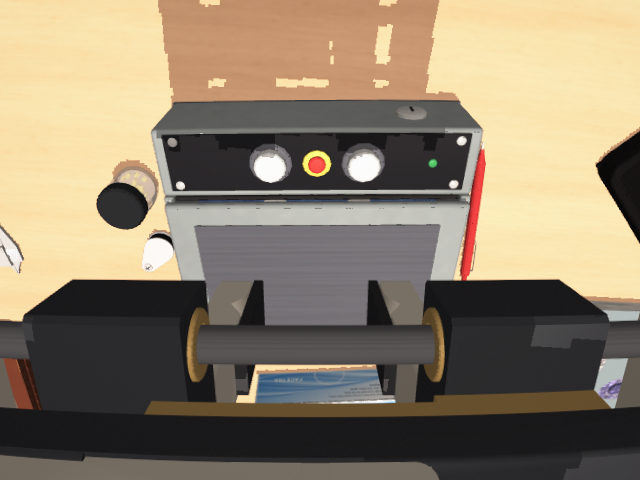

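Wrist view: keys at (363,164) and (270,164), red key at (317,164). The fingertip edges line up with the 41 mm opening at row ~283, x≈263 and 368.

```bash
python3 - <<'E'
from plant import r,optics
from h import *
s=r.get_state();c=optics.capture('wrist')
L=ray(c,(363.5,164),.071,s);Rr=ray(c,(270.5,164),.071,s);print(L,Rr,np.linalg.norm(L-Rr),np.degrees(np.arctan2(-(L-Rr)[0],(L-Rr)[1])), ray(c,(317,164),.067,s))
for a in[(158,132),(477,132)]: print(ray(c,a,.062,s))
print(proj(c,[s['tcp_pos']],s))
E
```

```text
[ 0.4463463  -0.04225936  0.071     ] [ 0.4514926  -0.10232989  0.071     ] 0.060290572713624445 4.8966305664080245 [ 0.45082673 -0.0721183   0.067     ]
[ 0.43868351 -0.17685541  0.062     ]
[0.42098783 0.02964195 0.062     ]
[[315.57847776 304.11991473]]
```

```bash
python3 - <<'E'
from plant import r
from h import *
print(delta(r.get_state(),[.455,-.0728,.083],18,-175))
E
```

```text
(array([ 1.046, -0.005,  3.769]), array([-0.04,  0.04, -0.09]))
```

```bash
python3 -m crank '[{"xyz":[0.5,0,2],"delta_rot":[0,0,0],"claw":0.5},{"xyz":[1.05,0,3],"delta_rot":[0,0,0],"claw":0.5},{"xyz":[1.05,0,3.5],"delta_rot":[0,0,0],"claw":0.5},{"xyz":[1.05,0,3.77],"delta_rot":[0,0,0],"claw":0.5},{"xyz":[1.05,0,3.77],"delta_rot":[0,0,0],"claw":0.5},{"xyz":[1.05,0,3.77],"delta_rot":[0,0,0],"claw":0.5}]'
python3 - <<'E'
from plant import r,optics
from h import *
s=r.get_state();c=optics.capture('wrist')
print(s['tcp_pos'],s['joints'],s['contact_force'])
a=c['img'][130:330,180:450];a=cv2.resize(a,None,fx=2,fy=2)
c=optics.capture('side');b=cv2.resize(c['img'][175:265,205:313],None,fx=2.5,fy=400/90)
b=cv2.resize(c['img'][175:275,200:265],(260,400),interpolation=cv2.INTER_CUBIC)
cv2.imwrite('pics/n1.png',np.hstack([a,b]))
E
```

```text
time_s: 2.78
tcp_pos: [0.4555, -0.0718, 0.0836]
eef_rot: [-180.0, 18.1, -175.0]
contact_force: [0.1, 0.0, -0.2]
gripper_width: 0.0437
gripper_force: 0.0
[ 0.45548323 -0.07182599  0.08356661] [  18.58745576   -0.42294233  -56.47049375   14.63958274  -16.84806732
 -116.99132597] [ 0.09608994  0.04425279 -0.15279256]
```

View pics/n1.png

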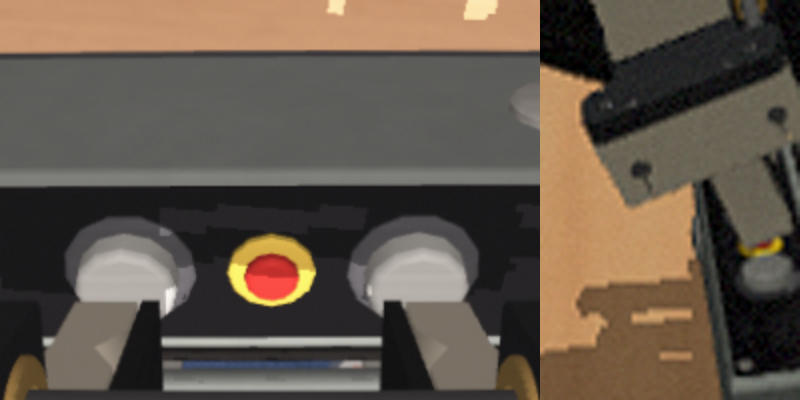

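Near view: both keys centred under the fingertips in y, tips just behind the key centres, red key clear between them. Joint 3 is near its limit, so I'll reduce the tilt before pressing.

```bash
python3 - <<'E'
from plant import r,optics
from h import *
s=r.get_state();c=optics.capture('wrist')
for uv,z in[((243.5,267),.071),((388.5,267),.071),((316,268),.067)]:print(ray(c,uv,z,s))
A=R.from_euler('xyz',s['eef_rot'],degrees=True)
print(proj(c,[s['tcp_pos']+A.apply([x,y,0]) for x in(.0095,.011,.007) for y in(-.022,-.038)],s).round(1))
print(delta(s,[.454,-.0725,.082],9,-175))
E
```

```text
[ 0.44933134 -0.10208202  0.071     ]
[ 0.44410643 -0.04237247  0.071     ]
[ 0.45040719 -0.07189791  0.067     ]
[[259.8 282. ]
 [219.5 281.9]
 [259.6 278.5]
 [219.2 278.4]
 [260.  287.9]
 [219.9 287.7]]
(array([ 0.067, -0.025,  0.037]), array([ 0.  ,  9.13, -0.  ]))
```

```bash
python3 -m crank '[{"xyz":[0.07,0,0.02],"delta_rot":[0,5,0],"claw":0.5},{"xyz":[0.1,-0.02,0.03],"delta_rot":[0,9.1,0],"claw":0.5},{"xyz":[0.1,-0.02,0.03],"delta_rot":[0,9.1,0],"claw":0.5},{"xyz":[0.1,-0.02,0.03],"delta_rot":[0,9.1,0],"claw":0.5}]'
python3 - <<'E'
from plant import r
from h import *
s=r.get_state();print(s['tcp_pos'],s['joints'],delta(s,[.453,-.0722,.0655],9,-175),delta(s,[.453,-.0722,.0735],9,-175))
E
```

```text
time_s: 3.42
tcp_pos: [0.4519, -0.0728, 0.0809]
eef_rot: [-180.0, 9.0, -175.0]
contact_force: [-0.2, 0.4, -0.0]
gripper_width: 0.0434
gripper_force: 0.0
[ 0.45190871 -0.07277156  0.08088244] [  17.33883095    3.98651306  -45.52985658    3.66817542  -31.77562403
 -105.33125195] (array([0.043, 0.016, 0.512]), array([-0.02, -0.03, -0.02])) (array([0.001, 0.016, 0.249]), array([-0.02, -0.03, -0.02]))
```

```bash
python3 -m crank '[{"xyz":[0.03,0.01,0.2],"delta_rot":[0,0,0],"claw":0.5},{"xyz":[0.03,0.01,0.3],"delta_rot":[0,0,0],"claw":0.5},{"xyz":[0.04,0.01,0.38],"delta_rot":[0,0,0],"claw":0.5},{"xyz":[0.04,0.01,0.38],"delta_rot":[0,0,0],"claw":0.5}]'
```

```text
time_s: 3.92
tcp_pos: [0.4521, -0.0725, 0.0693]
eef_rot: [-180.0, 8.9, -175.0]
contact_force: [-3.5, 1.0, 3.8]
gripper_width: 0.0438
gripper_force: 2.1
```

```bash
python3 -m crank '[{"xyz":[0,0,0.03],"delta_rot":[0,0,0],"claw":0.5},{"xyz":[0,0,0.03],"delta_rot":[0,0,0],"claw":0.5}]'
python3 - <<'E'
from plant import r,optics
from h import *
s=r.get_state();c=optics.capture('wrist');print(s['tcp_pos'],s['contact_force'],s['moment'])
a=c['img'][180:330,180:450];a=cv2.resize(a,(540,300))
c=optics.capture('side');b=cv2.resize(c['img'][175:275,200:310],(330,300),interpolation=cv2.INTER_CUBIC)
cv2.imwrite('pics/n2.png',np.hstack([a,b])[:,:800])
E
```

```text
time_s: 4.18
tcp_pos: [0.4522, -0.0725, 0.0685]
eef_rot: [-180.0, 8.9, -175.0]
contact_force: [-5.0, -0.5, 6.4]
gripper_width: 0.0438
gripper_force: 3.3
[ 0.45221321 -0.07247591  0.06849562] [-5.03014494 -0.45812519  6.37933964] [0.32286179 1.98513213 0.04558773]
```

View pics/n2.png

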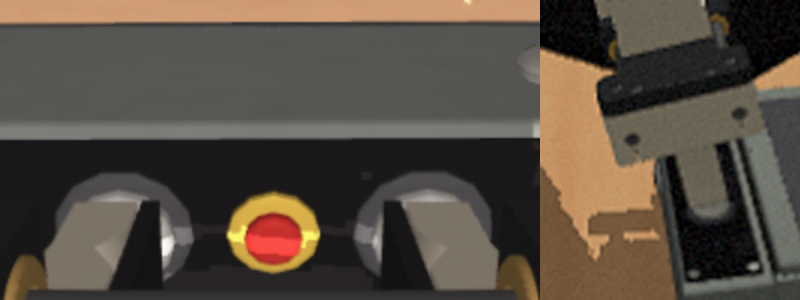

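Both tips sit on the silver keys, red key clear. I'll press on the rest of the way.

```bash
python3 -m crank '[{"xyz":[0.04,0,0.05],"delta_rot":[0,0,0],"claw":0.5},{"xyz":[0.06,0,0.1],"delta_rot":[0,0,0],"claw":0.5},{"xyz":[0.06,0,0.12],"delta_rot":[0,0,0],"claw":0.5}]'
```

```text
time_s: 4.65
tcp_pos: [0.4521, -0.0724, 0.0653]
eef_rot: [-180.0, 9.0, -175.0]
contact_force: [-3.6, -0.4, 9.1]
gripper_width: 0.0438
gripper_force: 4.5
```

```bash
python3 -m crank '[{"xyz":[0.02,0,0.02],"delta_rot":[0,0,0],"claw":0.5},{"xyz":[0.02,0,0.03],"delta_rot":[0,0,0],"claw":0.5},{"xyz":[0.02,0,0.03],"delta_rot":[0,0,0],"claw":0.5},{"xyz":[0.02,0,0.03],"delta_rot":[0,0,0],"claw":0.5},{"xyz":[0.02,0,0.03],"delta_rot":[0,0,0],"claw":0.5},{"xyz":[0.02,0,0.03],"delta_rot":[0,0,0],"claw":0.5}]'
python3 - <<'E'
from plant import r,optics
from h import *
s=r.get_state();print(s['tcp_pos'],s['contact_force'],s['moment'])
c=optics.capture('side');b=cv2.resize(c['img'][150:310,200:420],(660,480),interpolation=cv2.INTER_CUBIC)
cv2.imwrite('pics/n3.png',b)
E
```

```text
time_s: 5.4
tcp_pos: [0.4521, -0.0724, 0.0647]
eef_rot: [-180.0, 9.0, -175.0]
contact_force: [-3.5, -0.1, 11.2]
gripper_width: 0.044
gripper_force: 5.8
[ 0.45214031 -0.07240812  0.06468167] [-3.47361219 -0.11234291 11.1502549 ] [-0.24543136  1.24071655 -0.01507464]
```

View pics/n3.png

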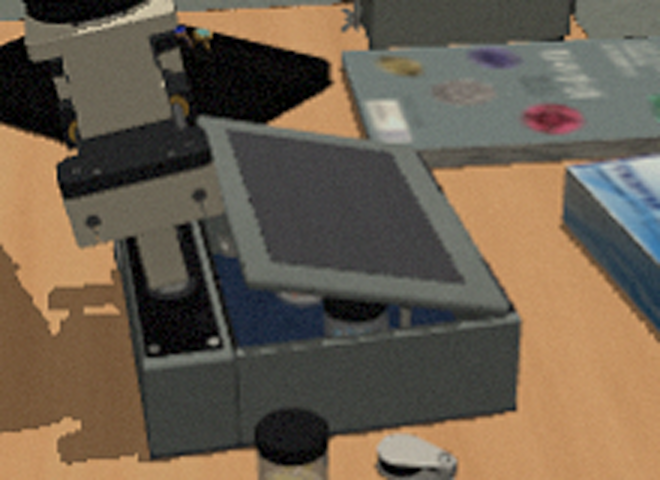

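The lid is well up already. I'll hold the keys until it rests ajar.

```bash
python3 -m crank '[{"xyz":[0,0,0],"delta_rot":[0,0,0],"claw":0.5},{"xyz":[0,0,0],"delta_rot":[0,0,0],"claw":0.5},{"xyz":[0,0,0],"delta_rot":[0,0,0],"claw":0.5},{"xyz":[0,0,0],"delta_rot":[0,0,0],"claw":0.5},{"xyz":[0,0,0],"delta_rot":[0,0,0],"claw":0.5},{"xyz":[0,0,0],"delta_rot":[0,0,0],"claw":0.5},{"xyz":[0,0,0],"delta_rot":[0,0,0],"claw":0.5},{"xyz":[0,0,0],"delta_rot":[0,0,0],"claw":0.5},{"xyz":[0,0,0],"delta_rot":[0,0,0],"claw":0.5},{"xyz":[0,0,0],"delta_rot":[0,0,0],"claw":0.5},{"xyz":[0,0,0],"delta_rot":[0,0,0],"claw":0.5},{"xyz":[0,0,0],"delta_rot":[0,0,0],"claw":0.5}]'
python3 - <<'E'
from plant import r,optics
from h import *
s=r.get_state();print(s['tcp_pos'],s['contact_force'],s['moment'])
c=optics.capture('side');b=cv2.resize(c['img'][150:310,200:420],(660,480),interpolation=cv2.INTER_CUBIC)
cv2.imwrite('pics/n4.png',b)
# predicted right lid front corner in the crop, per angle
a=np.radians(5);ex=np.array([np.cos(a),np.sin(a),0]);ey=np.array([-np.sin(a),np.cos(a),0]);o=np.array([.4505,-.0724,0])+.081*ex
for t in(.25,.3,.35,.4,.45):
    P=o+ex*(.097-.15*np.cos(t)-.004*np.sin(t))+np.array([0,0,.062+.15*np.sin(t)+.004*np.cos(t)])
    print(t,((proj(c,[P-.108*ey,P+.108*ey])-[200,150])*3).round())
E
```

```text
time_s: 6.95
tcp_pos: [0.4521, -0.0724, 0.0647]
eef_rot: [-180.0, 9.0, -175.0]
contact_force: [-3.3, -1.2, 11.0]
gripper_width: 0.0437
gripper_force: 5.8
[ 0.45211454 -0.07241155  0.06468169] [-3.3307724  -1.23819196 10.98158723] [-0.29243723  1.19478462 -0.04616498]
0.25 [[234. 287.]
 [187. 121.]]
0.3 [[237. 274.]
 [189. 110.]]
0.35 [[241. 262.]
 [192. 100.]]
0.4 [[245. 250.]
 [195.  90.]]
0.45 [[250. 238.]
 [199.  80.]]
```

View pics/n4.png

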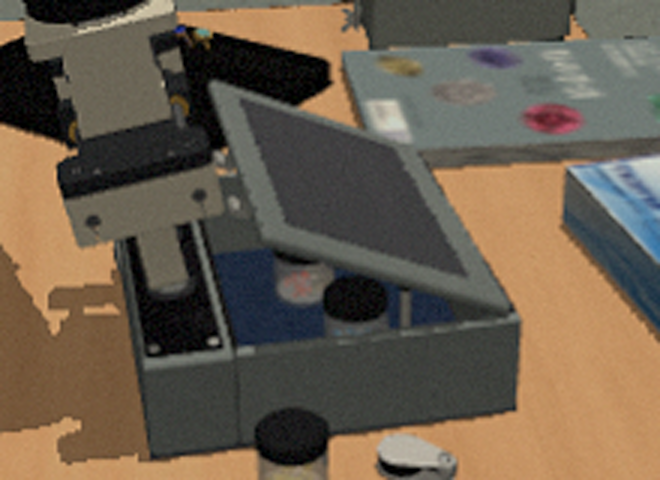

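Lid front corner at about (262,238), which matches θ≈0.43, so it is resting ajar. Next I'll release the keys and work out the push path along the lid's arc.

```bash
cat >> h.py <<'E'
a=np.radians(5);ex=np.array([np.cos(a),np.sin(a),0]);o=np.array([.4505,-.0724,0])+.081*ex
def tcp(th,tau,back=0,d=.015):
    c,s=np.cos(th),np.sin(th);t=np.radians(tau)
    E=np.array([.097-.15*c+.004*s,.062+.15*s-.004*c])
    T=E+d*(np.array([np.sin(t),-np.cos(t)]) if th<np.pi/2-t else np.array([c,-s]))
    P=T-.0095*np.array([np.cos(t),np.sin(t)])-[back,0]
    return o+ex*P[0]+np.array([0,0,P[1]])
E
python3 - <<'E'
from plant import r
from h import *
s=r.get_state();print(tcp(.43,18),delta(s,tcp(.43,18,.025),18,-175))
E
python3 -m crank '[{"xyz":[0.02,0,-0.2],"delta_rot":[0,0,0],"claw":0.5},{"xyz":[0.3,0,-0.5],"delta_rot":[0,0,0],"claw":0.5},{"xyz":[0.7,0,-0.8],"delta_rot":[0,0,0],"claw":0.3},{"xyz":[0.7,0,-1.2],"delta_rot":[0,-4,0],"claw":0},{"xyz":[0.7,0,-1.3],"delta_rot":[0,-6,0],"claw":0},{"xyz":[0.7,0,-1.3],"delta_rot":[0,-6,0],"claw":0}]'
python3 - <<'E'
from plant import r
from h import *
s=r.get_state();print(s['joints'],s['contact_force'],delta(s,tcp(.43,18,.025),18,-175))
E
```

```text
[ 0.48927473 -0.06900765  0.10369325] (array([-0.609,  0.004, -1.22 ]), array([-0.03, -8.97,  0.04]))
time_s: 7.75
tcp_pos: [0.4232, -0.075, 0.0993]
eef_rot: [-180.0, 14.9, -175.0]
contact_force: [-0.5, 1.0, -0.3]
gripper_width: 0.0783
gripper_force: 0.0
[  19.92285243   -4.23601806  -53.81500393    8.64737832  -26.22346437
 -112.18930239] [-0.51062872  0.98732338 -0.30316206] (array([-1.371,  0.007,  0.213]), array([-0.  , -3.06,  0.02]))
```

```bash
python3 -m crank '[{"xyz":[-0.7,0,0.1],"delta_rot":[0,-1.5,0],"claw":0},{"xyz":[-1.37,0,0.21],"delta_rot":[0,-3,0],"claw":0},{"xyz":[-1.37,0,0.21],"delta_rot":[0,-3,0],"claw":0},{"xyz":[-1.37,0,0.21],"delta_rot":[0,-3,0],"claw":0}]'
python3 - <<'E'
from plant import r,optics
from h import *
s=r.get_state();print(s['joints'],s['contact_force'])
for t in(.43,.55,.7,.85,1,1.15,1.3,1.4,1.5):print(t,tcp(t,18).round(3),*delta(s,tcp(t,18),18,-175))
c=optics.capture('side');cv2.imwrite('pics/n5.png',cv2.resize(c['img'][130:310,190:430],(640,480),interpolation=cv2.INTER_CUBIC))
E
```

```text
time_s: 8.25
tcp_pos: [0.4657, -0.0713, 0.1031]
eef_rot: [-180.0, 17.8, -175.0]
contact_force: [-0.6, -0.7, 0.1]
gripper_width: 0.0875
gripper_force: 0.0
[  18.51534772   -1.31374768  -52.36455425   11.13374262  -21.96498435
 -113.25096528] [-0.56546492 -0.70282278  0.09873705]
0.43 [ 0.489 -0.069  0.104] [-0.758  0.008  0.223] [-0.04 -0.17 -0.02]
0.55 [ 0.498 -0.068  0.12 ] [-1.204  0.008 -0.197] [-0.04 -0.17 -0.02]
0.7 [ 0.512 -0.067  0.138] [-1.827  0.008 -0.647] [-0.04 -0.17 -0.02]
0.85 [ 0.528 -0.066  0.155] [-2.508  0.008 -1.005] [-0.04 -0.17 -0.02]
1 [ 0.546 -0.064  0.169] [-3.232  0.008 -1.263] [-0.04 -0.17 -0.02]
1.15 [ 0.566 -0.062  0.18 ] [-3.983  0.008 -1.414] [-0.04 -0.17 -0.02]
1.3 [ 0.587 -0.06   0.188] [-4.722  0.008 -1.456] [-0.04 -0.17 -0.02]
1.4 [ 0.6   -0.059  0.191] [-5.177  0.008 -1.427] [-0.04 -0.17 -0.02]
1.5 [ 0.613 -0.058  0.193] [-5.624  0.009 -1.354] [-0.04 -0.17 -0.02]
```

View pics/n5.png

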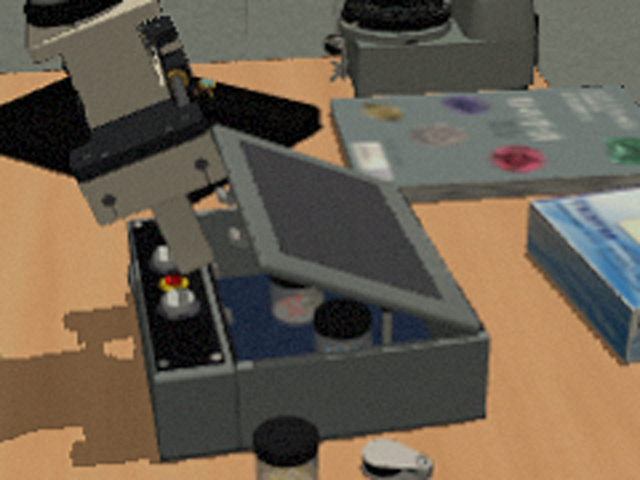

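The keys have sprung back, the lid is ajar, and the fingertips are just in front of its edge and a little below it. Pushing along the arc.

```bash
python3 -m crank '[{"xyz":[-0.76,0,0.22],"delta_rot":[0,0,0],"claw":0},{"xyz":[-1.0,0,0],"delta_rot":[0,0,0],"claw":0},{"xyz":[-1.2,0,-0.2],"delta_rot":[0,0,0],"claw":0},{"xyz":[-1.5,0,-0.42],"delta_rot":[0,0,0],"claw":0},{"xyz":[-1.83,0,-0.65],"delta_rot":[0,0,0],"claw":0}]'
```

```text
time_s: 8.93
tcp_pos: [0.5119, -0.0671, 0.14]
eef_rot: [-180.0, 17.9, -175.0]
contact_force: [-2.5, 0.4, -0.5]
gripper_width: 0.0877
gripper_force: 1.3
```

```bash
python3 -m crank '[{"xyz":[-0.35,0,-0.18],"delta_rot":[0,0,0],"claw":0},{"xyz":[-0.68,0,-0.36],"delta_rot":[0,0,0],"claw":0},{"xyz":[-1.05,0,-0.5],"delta_rot":[0,0,0],"claw":0},{"xyz":[-1.4,0,-0.62],"delta_rot":[0,0,0],"claw":0},{"xyz":[-1.78,0,-0.7],"delta_rot":[0,0,0],"claw":0},{"xyz":[-2.15,0,-0.77],"delta_rot":[0,0,0],"claw":0},{"xyz":[-2.5,0,-0.8],"delta_rot":[0,0,0],"claw":0},{"xyz":[-2.89,0,-0.81],"delta_rot":[0,0,0],"claw":0},{"xyz":[-2.89,0,-0.81],"delta_rot":[0,0,0],"claw":0}]'
python3 - <<'E'
from plant import r,optics
from h import *
s=r.get_state();print(s['joints'],s['contact_force'],delta(s,tcp(1.5,18),18,-175))
c=optics.capture('side');cv2.imwrite('pics/n6.png',cv2.resize(c['img'][70:310,190:510],(640,480),interpolation=cv2.INTER_CUBIC))
E
```

```text
time_s: 10.05
tcp_pos: [0.5881, -0.0603, 0.1894]
eef_rot: [-180.0, 18.0, -175.0]
contact_force: [-0.3, -0.5, 0.2]
gripper_width: 0.0879
gripper_force: 0.0
[  15.12765896    4.38524941  -30.29548393    5.128423    -37.6955576
 -103.69279094] [-0.27222611 -0.54290447  0.16320498] (array([-0.843, -0.002,  0.133]), array([-0.02,  0.  ,  0.01]))
```

View pics/n6.png

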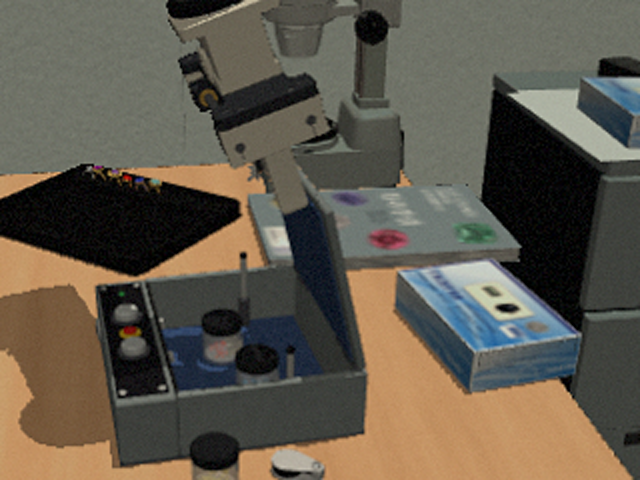

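The lid follows to about 1.3 rad. I'll push on toward its stop and watch the force.

```bash
python3 -m crank '[{"xyz":[-0.3,0,0.03],"delta_rot":[0,0,0],"claw":0},{"xyz":[-0.6,0,0.08],"delta_rot":[0,0,0],"claw":0},{"xyz":[-0.85,0,0.13],"delta_rot":[0,0,0],"claw":0},{"xyz":[-0.95,0,0.16],"delta_rot":[0,0,0],"claw":0},{"xyz":[-0.95,0,0.16],"delta_rot":[0,0,0],"claw":0},{"xyz":[-0.95,0,0.16],"delta_rot":[0,0,0],"claw":0}]'
```

```text
time_s: 10.85
tcp_pos: [0.6152, -0.058, 0.1932]
eef_rot: [-180.0, 17.9, -175.0]
contact_force: [-0.2, -0.2, -0.2]
gripper_width: 0.0874
gripper_force: 0.0
```

```bash
python3 -m crank '[{"xyz":[1,0,-0.3],"delta_rot":[0,0,0],"claw":0},{"xyz":[2.5,0,-0.8],"delta_rot":[0,0,0],"claw":0},{"xyz":[4,0,-1.8],"delta_rot":[0,0,0],"claw":0},{"xyz":[4.5,0,-2.5],"delta_rot":[0,0,0],"claw":0},{"xyz":[4.5,0,-2.5],"delta_rot":[0,0,0],"claw":0},{"xyz":[4.5,0,-2.5],"delta_rot":[0,0,0],"claw":0},{"xyz":[4.5,0,-2.5],"delta_rot":[0,0,0],"claw":0}]'
python3 - <<'E'
from plant import r,optics
from h import *
s=r.get_state();print(s['contact_force'])
c=optics.capture('side');cv2.imwrite('pics/n7.png',cv2.resize(c['img'][70:310,190:510],(640,480),interpolation=cv2.INTER_CUBIC))
ey=np.array([-ex[1],ex[0],0])
for t in(1.3,1.4,1.5,1.57):
    P=o+ex*(.097-.15*np.cos(t))+np.array([0,0,.062+.15*np.sin(t)])
    print(t,((proj(c,[P-.108*ey,P+.108*ey])-[190,70])*2).round())
E
```

```text
time_s: 11.72
tcp_pos: [0.4647, -0.0711, 0.2223]
eef_rot: [-180.0, 17.9, -175.0]
contact_force: [0.1, 0.1, -0.6]
gripper_width: 0.0878
gripper_force: 0.0
[ 0.07746795  0.07016253 -0.63206544]
1.3 [[311. 216.]
 [251. 130.]]
1.4 [[330. 210.]
 [266. 125.]]
1.5 [[349. 206.]
 [281. 123.]]
1.57 [[362. 205.]
 [292. 121.]]
```

View pics/n7.png

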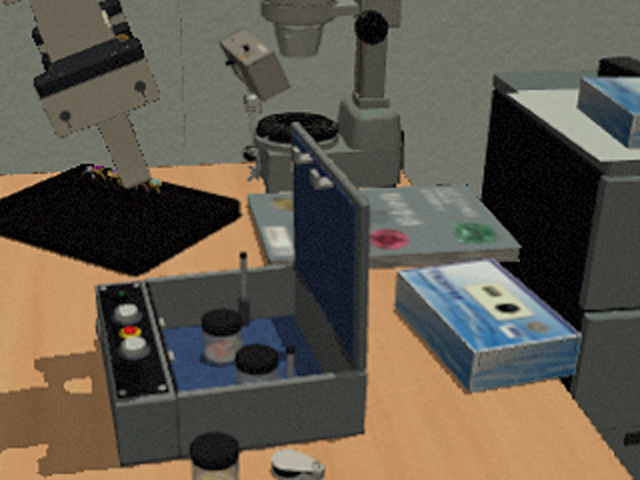

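The lid's front corners at about (363,207) and (295,125) match 1.57 rad, so it stands upright. The keys are up, the jars, loupe and visible bystanders are in place, and the arm is clear.

```bash
python3 -c "
from plant import job
print(job.close_job())"
```

```text
the job is handed in; nothing more can be done
None
```

The safe is open with its lid upright at about 1.57 rad, the keys are up, the red alarm key was never touched, the arm is clear, and the job was handed in at about 12 s; no verdict came back.

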